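# Cover the platinum crucibles with their own lids

### The arm

A 6-joint arm with a two-finger parallel gripper is mounted at the origin on the work surface. World frame = base frame: x ahead of the robot, y to its left, z up, the work surface at z = 0. Lengths are in m, angles in rad, forces in N, time in s.
With the tool pointing down it reaches from about 0.3 to 0.775 m from the base axis. Payload 14.6 kg.
Tool frame: the origin (TCP) lies midway between the tips of the shut fingers; the grasp point (between the pads) lies 19 mm behind it; z points along the fingers, y is the line along which they close (so a half turn about z gives the same grasp; the last joint's range is limited). The gripper opens to 85 mm and grips with 20 to 120 N. Pads are 22 mm wide; open, the fingers measure 114 mm over their backs; the gripper's body (76 mm by 85 mm) begins 54 mm behind the grasp point. The pads swing forward as they close: fully open they stand 13 mm farther back than shut.
Start: joints at [-1.37, 0.3, 1.521, -0, 1.321, -0.067], TCP at [0.146, -0.53, 0.231] pointing down, gripper open.
Joint ranges: [-3.03, 3.03], [-0.79, 2.21], [0.23, 2.52], [-1.04, 4.18], [0, 3.07], [-2.55, 2.55]. Speed limits (rad/s): [2.22, 2.22, 2.57, 3.14, 3.14, 3.14].

### API

Orientations are given as a unit quaternion [w, x, y, z].
In Python, from cell import env, jaws, kinematics, status, vision gives the robot as it stands. Calls block until the motion is done:
- env.move_pose(position, orientation): joint-space move of the TCP to a pose.
- env.move_l(position, rotation=None, velocity=0.15): straight line of the TCP; rotation=None keeps the orientation; velocity is the mean speed in m/s.
- env.move_j(angles): joint-space move.
- jaws.gripper_to(opening, force=None): finger opening in m; force is the grip in N (None keeps the last); returns when the fingers have stopped.
- env.hold(seconds).
- kinematics.solve_ik(position, orientation): joint angles nearest the present ones, or None.
- status.state(): the state.
- vision.get_image(name): name is "side" or "top"; returns the picture (480x640x3 uint8, red, green, blue); there is no depth.
- vision.camera_info(name): a dict with "fx", "fy", "cx", "cy" (pixels), "k1" (the pictures are not rectified: a ray, as slopes to the right and down, at radius r is drawn at 1 + k1 r^2 times it, then the intrinsics apply), "view" (4x4, takes a point from world to camera coordinates). Camera axes: x right, y down, z forward; pixel columns grow to the right and rows downward; lengths in m; the calibration is good to about 2 mm. A picture is of the moment at which its call begins. camera_info takes no time and is no camera call.
A pose or a line that the arm cannot do raises env.Unreachable and nothing moves.
- env.sign_off(): hands the job in; it is judged then, once.
The state is a dict: "time_s": time; "qpos": joint angles; "qd": joint speeds; "tau": joint torques, N m; "ee_pos": TCP position; "orientation": TCP orientation; "force": force on the tool from outside, world axes, zero at the start; "torque": the same for the moment, N m; "finger_gap": finger opening in m; "grasp_force": force on a finger pad.
Only numpy, scipy, OpenCV 4.12 (cv2) and the standard library are available. Lean on these libraries where they do the work, as an engineer would, in place of code of your own. Each camera call takes 0.05 s, during which the arm holds its last target. There are 200 camera calls.

### The job

Cover the three platinum crucibles on the tan heat-proof board before they go to the fusion furnace: pick the three grey metal lids out of the blue drying tray and set each on the crucible of its own size (large, medium, small), lying flat and fully home in the mouth. Set the lids down rather than dropping them, and leave the crucibles upright where they stand. The white porcelain lids, the shallow casting dish and the beaker are not part of the job: leave them where they are.

Things in the scene. Friction and masses are not known exactly. Their poses are not given: they have to be found in the camera images.
- lid_large: large platinum lid: plain grey metal disc 64 mm across, 3 mm thick; under it a boss 41 mm across, 4 mm deep; on top a round knob 14 mm across, 16 mm tall. Lies knob up on the floor of the blue tray (floor 4 mm, lip 18 mm above the bench). Origin: centre of the boss's underside, z up; disc top at 7 mm, knob top at 23 mm. Belongs on the large crucible.
- lid_medium: medium platinum lid: plain grey metal disc 52 mm across, 3 mm thick; under it a boss 29 mm across, 4 mm deep; on top a round knob 14 mm across, 16 mm tall. Lies knob up on the floor of the blue tray (floor 4 mm, lip 18 mm above the bench). Origin: centre of the boss's underside, z up; disc top at 7 mm, knob top at 23 mm. Belongs on the medium crucible.
- lid_small: small platinum lid: plain grey metal disc 41 mm across, 3 mm thick; under it a boss 18 mm across, 4 mm deep; on top a round knob 14 mm across, 16 mm tall. Lies knob up on the floor of the blue tray (floor 4 mm, lip 18 mm above the bench). Origin: centre of the boss's underside, z up; disc top at 7 mm, knob top at 23 mm. Belongs on the small crucible.
- crucible_large: large platinum crucible: open plain grey metal cup, mouth 58 mm across outside, 53 mm inside, base 38 mm across, 45 mm tall; loose, light, upright on the tan board (top 12 mm above the bench). Origin: centre of its underside, z up. With its own lid seated (disc on the rim, boss in the mouth with 6 mm play all round) the lid's origin is 41 mm above this one.
- crucible_medium: medium platinum crucible: open plain grey metal cup, mouth 46 mm across outside, 41 mm inside, base 32 mm across, 38 mm tall; loose, light, upright on the tan board (top 12 mm above the bench). Origin: centre of its underside, z up. With its own lid seated (disc on the rim, boss in the mouth with 6 mm play all round) the lid's origin is 34 mm above this one.
- crucible_small: small platinum crucible: open plain grey metal cup, mouth 35 mm across outside, 30 mm inside, base 26 mm across, 30 mm tall; loose, light, upright on the tan board (top 12 mm above the bench). Origin: centre of its underside, z up. With its own lid seated (disc on the rim, boss in the mouth with 6 mm play all round) the lid's origin is 26 mm above this one.
- porcelain_lid_large: glazed white porcelain lid, 64 mm across, the same shape as the large platinum lid (knob 14 mm across, top of knob 23 mm above its origin, the centre of the underside), lying in the blue tray among the platinum lids. Not wanted: it stays where it lies.
- porcelain_lid_small: glazed white porcelain lid, 41 mm across, the same shape as the small platinum lid (knob 14 mm across, top of knob 23 mm above its origin, the centre of the underside), lying in the blue tray among the platinum lids. Not wanted: it stays where it lies.
- casting_dish: shallow metal casting dish, 50 mm across the rim, 10 mm tall, standing on the tan board beside the crucibles. Origin: centre of its underside. It gets no lid and stays where it is.
- beaker: small white plastic beaker, 44 mm across, 60 mm tall, standing on the bench between the tray and the board. Origin: centre of its underside. It stays where it is.
Things that resemble listed ones, but are neither listed nor needed, are in the scene too. Leave any purple look-alike of the lid_large alone. What is shaped like the lid_small but pink is not meant.

How it is judged:
By the outcome, as a careful person would: the job done as asked, in the order asked, and still so for the second after the job is handed in, with the robot touching nothing.
It also fails if it takes over 80 s, if anything falls off the work surface, if the arm or the gripper's body presses on something with over 40 N, if the wrist force passes 120 N, or if a joint passes its speed limit or range.

## Working session

There is one attempt and no reset: what is moved stays moved. The work goes in short steps, each a Python script; the robot and the scene stay as the last script left them, time stands still between calls to the robot, and variables do not carry over. Pictures are saved under pics/ and viewed, at most 14 in all, crops included, and the job is handed in when it is done.

```bash
mkdir -p pics; ls; python3 - <<'E'
from cell import env, jaws, kinematics, status, vision
import cv2
for n in("top","side"):
    cv2.imwrite(f"pics/{n}0.png",vision.get_image(n)[:,:,::-1]); print(n,vision.camera_info(n))
s=status.state(); print(s["time_s"],s["orientation"],s["finger_gap"])
E
```

```text
pics
top {'fx': 511.36499090865, 'fy': 511.36499090865, 'cx': 316.89480109297295, 'cy': 248.09658231194376, 'k1': 0.0140235968131327, 'view': array([[ 0.02760779, -0.99896078, -0.0362653 ,  0.05082318],
       [-0.99613175, -0.02446571, -0.0843977 ,  0.57577023],
       [ 0.08342273,  0.03845505, -0.99577199,  0.89756943],
       [ 0.        ,  0.        ,  0.        ,  1.        ]])}
side {'fx': 502.40315410117296, 'fy': 502.40315410117296, 'cx': 312.89171092293395, 'cy': 235.88819561702934, 'k1': -0.1269688206422461, 'view': array([[-0.94524362, -0.32632165, -0.00535581,  0.58068608],
       [-0.19961649,  0.59104882, -0.78154625,  0.12626202],
       [ 0.25820101, -0.7376825 , -0.62382431,  1.00151627],
       [ 0.        ,  0.        ,  0.        ,  1.        ]])}
0.1 [-5.45941870e-04  9.91050680e-01  1.33485023e-01 -2.97228050e-05] 0.08525751167019457
```

View pics/top0.png

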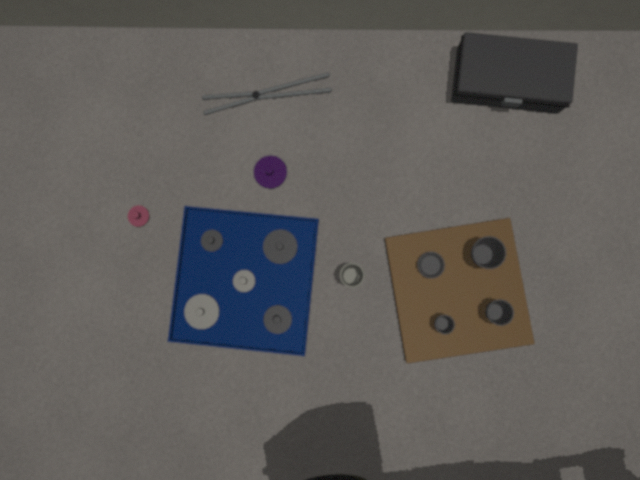

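View pics/side0.png

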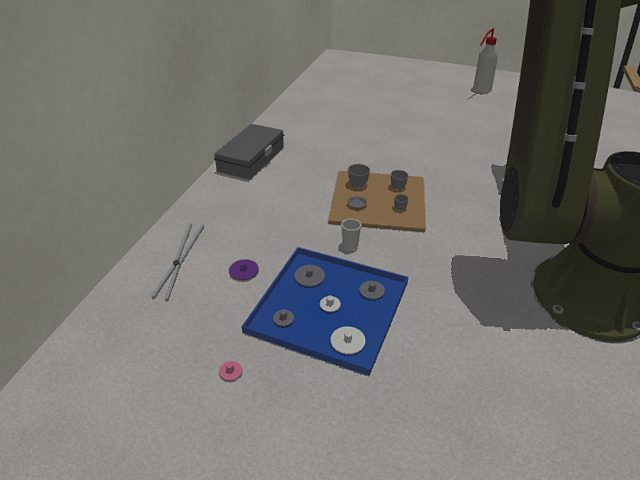

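Candidates in the top view are the grey discs at (280,247), (278,319) and (212,240). The white discs at (202,311) and (244,281), the purple one at (270,171) and the pink one at (138,216) are not wanted. On the board the cups are at (487,252), (496,312) and (443,324), and the shallow dish is at (430,265). Next I'll measure sizes and confirm in an enlarged crop.

```bash
cat > h.py <<'E'
from cell import env, jaws, kinematics, status, vision
import cv2, numpy as np
from scipy.optimize import minimize
def cam(n):
    c=vision.camera_info(n); return c,np.array(c["view"])
def proj(n,P):
    c,V=cam(n); p=np.atleast_2d(P)@V[:3,:3].T+V[:3,3]; s=p[:,:2]/p[:,2:]
    s=s*(1+c["k1"]*(s**2).sum(1,keepdims=True)); return s*[c["fx"],c["fy"]]+[c["cx"],c["cy"]]
def back(n,uv,z):
    c,V=cam(n); d=(np.array(uv,float)-[c["cx"],c["cy"]])/[c["fx"],c["fy"]]; s=d.copy()
    for _ in range(8): s=d/(1+c["k1"]*(s@s))
    R=V[:3,:3]; o=-R.T@V[:3,3]; r=R.T@np.r_[s,1]; return (o+r*(z-o[2])/r[2])[:2]
T=np.linspace(0,2*np.pi,72,endpoint=False)
def circ(xy,r,z): return np.c_[xy[0]+r*np.cos(T),xy[1]+r*np.sin(T),0*T+z]
E
python3 - <<'E'
from h import *
im=vision.get_image("top"); hsv=cv2.cvtColor(im,cv2.COLOR_RGB2HSV)
def blobs(x0,y0,x1,y1,z):
    roi=hsv[y0:y1,x0:x1]; m=(roi[:,:,1]<110).astype(np.uint8)
    n,l,st,c=cv2.connectedComponentsWithStats(m,connectivity=4)
    for i in range(1,n):
        if st[i,4]<100 or st[i,4]>2500: continue
        k=max(cv2.findContours((l==i).astype(np.uint8),cv2.RETR_EXTERNAL,cv2.CHAIN_APPROX_NONE)[0],key=len)
        W=np.array([back("top",p[0]+[x0,y0],z) for p in k]); (ce,r)=cv2.minEnclosingCircle(W.astype(np.float32))
        uv=c[i]+[x0,y0]; print(uv.round(1),"xy",back("top",uv,z).round(4),"mec",np.round(ce,4),"D",round(2000*r,1),"aread",round(2e3*np.sqrt(cv2.contourArea(W.astype(np.float32))/np.pi),1))
blobs(165,200,325,360,.011); print(); blobs(385,215,535,365,.04)
b=im[:,:,::-1]
a=cv2.resize(b[205:360,165:325],None,fx=4,fy=4,interpolation=cv2.INTER_CUBIC)
d=cv2.resize(b[215:365,383:538],None,fx=4,fy=4,interpolation=cv2.INTER_CUBIC)
a=cv2.resize(a,(400,388));cv2.imwrite("pics/tray.png",cv2.convertScaleAbs(a,alpha=1.6))
cv2.imwrite("pics/board.png",cv2.convertScaleAbs(d[:600],alpha=2))
E
```

```text
[211.4 240.2] xy [0.5854 0.2618] mec [0.5855 0.2619] D 41.7 aread 39.9
[279.8 246.1] xy [0.5774 0.1347] mec [0.5776 0.1347] D 64.9 aread 62.9
[243.6 280.5] xy [0.5125 0.199 ] mec [0.5125 0.1992] D 44.4 aread 42.5
[201.3 311.2] xy [0.4547 0.2745] mec [0.4547 0.2747] D 67.2 aread 65.4
[277.1 319. ] xy [0.4444 0.135 ] mec [0.4447 0.135 ] D 53.0 aread 51.1

[487.7 254.1] xy [ 0.5699 -0.234 ] mec [ 0.5701 -0.2311] D 102.2 aread 73.9
```

View pics/tray.png

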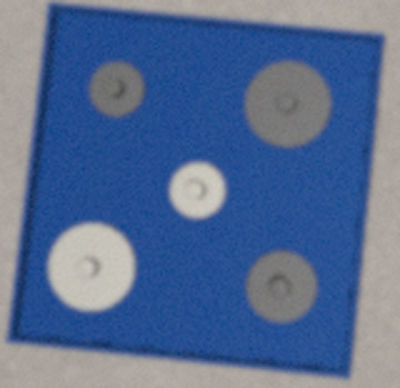

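View pics/board.png

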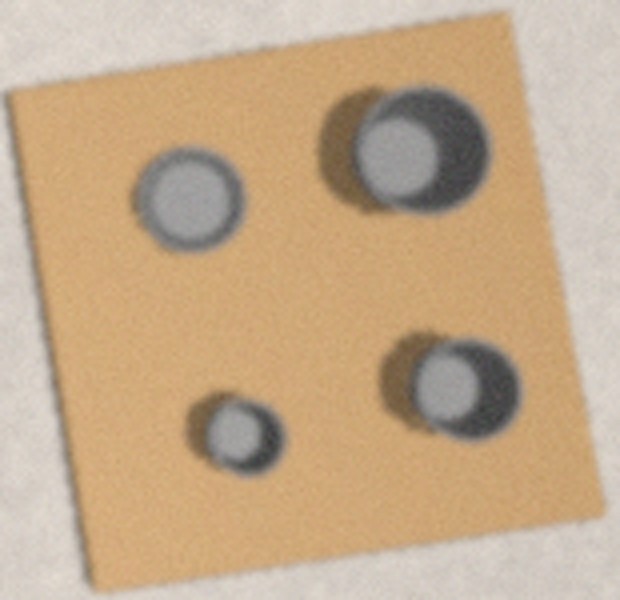

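The crop confirms three plain grey lids. Their diameters of about 64, 52 and 41 mm match large (280,246), medium (277,319) and small (211,240). On the board, the deep cups have their mouths at about (489,252) large, (500,312) medium and (445,324) small, and the flat dish is at (430,265). Next I'll refine positions with silhouette fits in both views.

```bash
cat >> h.py <<'E'
D={"large":.064,"medium":.052,"small":.041}; M={"large":(.058,.038,.045),"medium":(.046,.032,.038),"small":(.035,.026,.030)}
L0={"large":(.5775,.1347),"medium":(.4446,.135),"small":(.5855,.2619)}
def parts(kind,s,xy,z0=None):
    if kind=="lid":
        z=.004 if z0 is None else z0
        return [np.r_[circ(xy,D[s]/2,z+.004),circ(xy,D[s]/2,z+.007)],np.r_[circ(xy,.007,z+.007),circ(xy,.007,z+.023)]]
    a,b,h=M[s]; return [np.r_[circ(xy,a/2,.012+h),circ(xy,b/2,.012)]]
def fit(n,im,kind,s,xy0,k=4,z0=None):
    c=proj(n,[*xy0,.03])[0]; o=(c-35).astype(int)
    roi=cv2.cvtColor(im,cv2.COLOR_RGB2HSV)[o[1]:o[1]+70,o[0]:o[0]+70,1]
    roi=cv2.resize(cv2.medianBlur(roi,3),None,fx=k,fy=k,interpolation=cv2.INTER_CUBIC)
    _,m=cv2.threshold(roi,0,1,cv2.THRESH_BINARY_INV+cv2.THRESH_OTSU)
    def sil(xy):
        r=np.zeros_like(m)
        for P in parts(kind,s,xy,z0):
            q=(proj(n,P)-o+.5)*k-.5
            cv2.fillConvexPoly(r,cv2.convexHull(np.round(q*16).astype(np.int32)),1,shift=4)
        return r
    near=lambda xy:cv2.dilate(sil(xy),np.ones((25,25)))
    def cost(xy):
        r=sil(xy); w=near(xy); return (np.abs(r.astype(int)-m)*w).sum()/r.sum()
    b=minimize(cost,xy0,method="Nelder-Mead",options=dict(initial_simplex=np.array(xy0)+np.array([[0,0],[.006,0],[0,.006]]),xatol=1e-4))
    return b.x,b.fun
E
python3 - <<'E'
from h import *
I={n:vision.get_image(n) for n in("top","side")}
C0={"large":((489,252.5),.057),"medium":((499.7,312.2),.05),"small":((445,324.2),.042)}
V={n:I[n][:,:,::-1].copy() for n in I}
for s in D:
    for kind,xy0 in(("lid",L0[s]),("cup",back("top",*C0[s]))):
        for n in I:
            x,f=fit(n,I[n],kind,s,xy0); print(s,kind,n,np.round(x,4),round(f,3),proj(n,[*x,.02])[0].round())
for n,(x0,y0,x1,y1) in {"side":(240,150,440,380)}.items():
    k=3; im=cv2.resize(V[n][y0:y1,x0:x1],None,fx=2.6,fy=2.6,interpolation=cv2.INTER_CUBIC)
    for s in D:
        for kind,xy0 in(("lid",L0[s]),("cup",back("top",*C0[s]))):
            x,f=fit(n,I[n],kind,s,xy0)
            for P in parts(kind,s,x):
                q=(proj(n,P)-[x0,y0]+.5)*2.6; cv2.polylines(im,[np.int32(cv2.convexHull(np.float32(q)))],1,(0,255,0),1)
    cv2.imwrite("pics/fit_side.png",im[:600])
E
```

```text
large lid top [0.5776 0.135 ] 0.012 [279. 246.]
large lid side [0.5772 0.1312] 0.044 [309. 271.]
large cup top [ 0.5716 -0.2302] 0.039 [482. 254.]
large cup side [ 0.5718 -0.2363] 0.346 [358. 181.]
medium lid top [0.4445 0.1352] 0.012 [276. 319.]
medium lid side [0.4429 0.1311] 0.061 [372. 286.]
medium cup top [ 0.4703 -0.2511] 0.063 [494. 311.]
medium cup side [ 0.4694 -0.2581] 0.387 [398. 184.]
small lid top [0.5856 0.2623] 0.019 [210. 240.]
small lid side [0.5848 0.2593] 0.073 [283. 314.]
small cup top [ 0.4462 -0.1587] 0.076 [441. 323.]
small cup side [ 0.445  -0.1639] 0.081 [400. 205.]
```

View pics/fit_side.png

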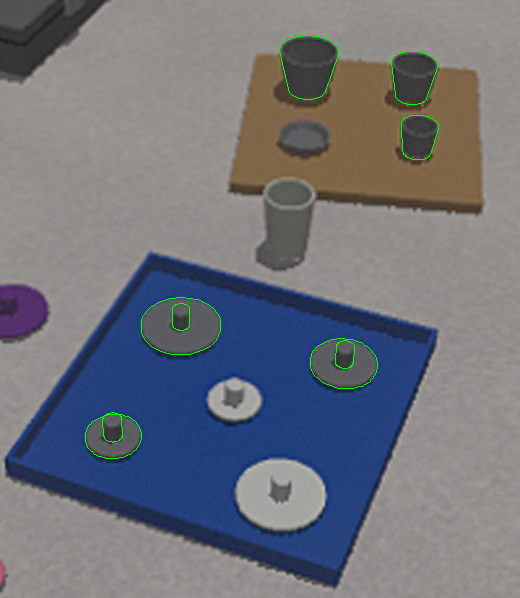

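The silhouettes fit, but the two cameras disagree in y by 3–6 mm (calibration). So I'll grip along y, which self-centres the lid in that axis, and check the lid against the cup in the pictures before lowering.

```bash
cat >> h.py <<'E'
def bestq(p):
    r=[(abs(j[5]),q) for q in ([0,1,0,0],[0,0,1,0]) if (j:=kinematics.solve_ik(p,q)) is not None]; print("j6",r); return min(r)[1]
def st(t=""):
    s=status.state(); print(t,"t",round(s["time_s"],1),"tcp",np.round(s["ee_pos"],4),"F",np.round(s["force"],1),"gap",round(s["finger_gap"],4),"grip",round(s["grasp_force"],1)); return s
ZG=.0135
def pick(xy,q=None):
    jaws.gripper_to(.045,40); p=[*xy,.12]; q=q or bestq(p)
    env.move_pose(p,q); env.move_l([*xy,.04],velocity=.2); env.move_l([*xy,ZG],velocity=.06); st("down")
    jaws.gripper_to(0,40); env.hold(.2); st("grip")
    env.move_l([*xy,.15],velocity=.15); st("up"); return q
E
python3 - <<'E'
from h import *
q=pick([.5774,.133])
env.move_l([.5717,-.2325,.15],velocity=.3)
env.move_l([.5717,-.2325,.053+ZG-.004+.012],velocity=.15); env.hold(.3); s=st("hover"); print(s["orientation"])
a=[cv2.resize(vision.get_image(n)[y:y+80,x:x+80,::-1],None,fx=5,fy=5,interpolation=cv2.INTER_CUBIC) for n,x,y in(("top",448,212),("side",318,135))]
cv2.imwrite("pics/hover1.png",cv2.convertScaleAbs(np.hstack(a),alpha=1.6))
E
```

```text
j6 [(np.float64(1.7353809457757183), [0, 1, 0, 0]), (np.float64(1.4062117078140755), [0, 0, 1, 0])]
down t 4.7 tcp [0.5774 0.133  0.0134] F [ 0.4  0.6 -0.3] gap 0.0449 grip 0.0
grip t 5.3 tcp [0.5777 0.133  0.0139] F [-0.7  0.   5.3] gap 0.0121 grip 39.2
up t 6.3 tcp [0.5769 0.1329 0.1489] F [0.2 0.3 0. ] gap 0.0122 grip 39.0
hover t 8.7 tcp [ 0.572  -0.2326  0.0752] F [-0.4  0.5 -1. ] gap 0.0113 grip 39.0
[ 4.96990489e-04 -1.33550071e-05  9.99999850e-01 -2.31730683e-04]
```

View pics/hover1.png

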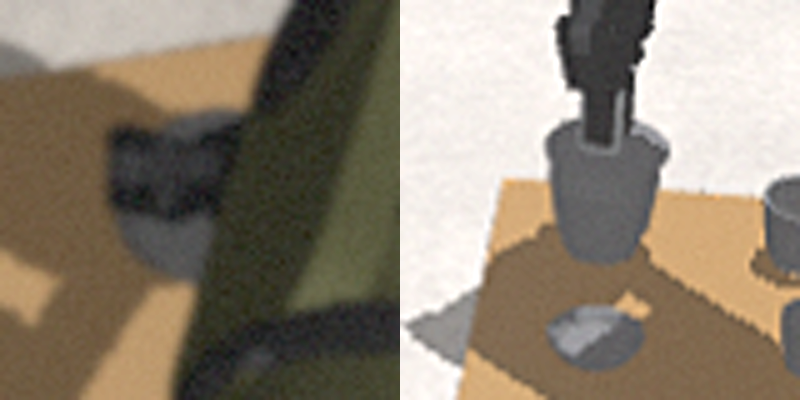

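The lid seems held, but I can't tell the disc from the rim in this picture. I'll enlarge the side view and overlay the predicted lid and cup outlines.

```bash
cat >> h.py <<'E'
def overlay(fn,n,x0,y0,w,h,k,items,gain=1.6):
    im=vision.get_image(n)[y0:y0+h,x0:x0+w,::-1]
    im=cv2.convertScaleAbs(cv2.resize(im,None,fx=k,fy=k,interpolation=cv2.INTER_CUBIC),alpha=gain); ov=im.copy()
    for P,col in items:
        q=(proj(n,P)-[x0,y0]+.5)*k-.5; cv2.polylines(ov,[np.int32(q)],1,col,1)
    cv2.imwrite(fn,np.hstack([im,ov]))
E
python3 - <<'E'
from h import *
s=st(); p=s["ee_pos"]; z=p[2]-ZG+.004
overlay("pics/hover1b.png","side",333,145,50,60,8,[(circ(p,.032,z+.007),(0,255,0)),(circ(p,.032,z+.004),(0,255,0)),(circ((.5718,-.2363),.029,.057),(0,0,255))],2.2)
E
```

```text
t 8.8 tcp [ 0.5718 -0.2326  0.0749] F [ 0.6  1.2 -0.2] gap 0.0119 grip 39.0
```

View pics/hover1b.png

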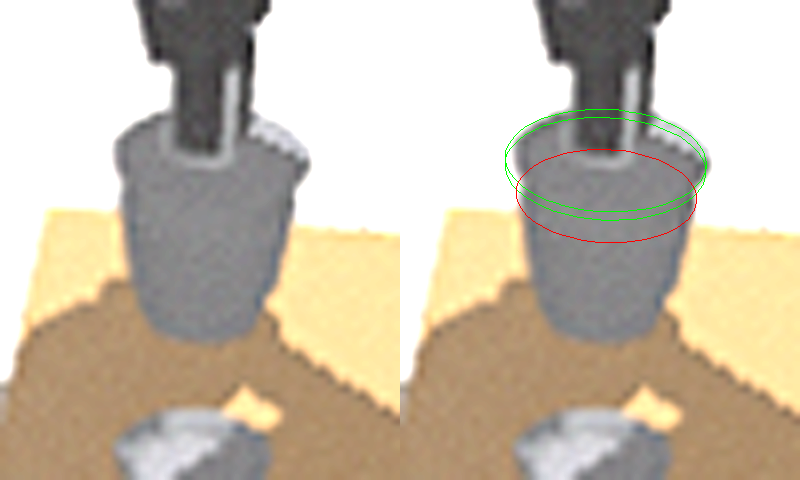

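```bash
python3 - <<'E'
from h import *
s=st(); p=s["ee_pos"]; z=p[2]-ZG+.004
overlay("pics/hover1c.png","top",460,225,50,50,8,[(circ(p,.032,z+.007),(0,255,0)),(circ((.5716,-.2302),.029,.057),(0,0,255))],2.2)
E
```

```text
t 8.8 tcp [ 0.5718 -0.2326  0.0748] F [ 0.4 -0.6 -0.8] gap 0.0117 grip 39.0
```

View pics/hover1c.png

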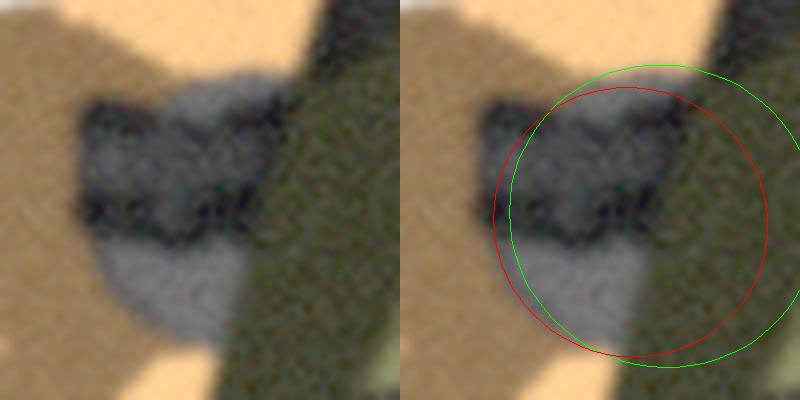

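The lid reads about 4 mm too far toward +y in the top view, while the side view agrees with the robot. Corrected cup positions are therefore y ≈ -0.235 (large), -0.256 (medium) and -0.163 (small). I'll lower the large lid with force sensing.

```bash
cat >> h.py <<'E'
CUP={"large":(.5718,-.235),"medium":(.4700,-.2562),"small":(.4458,-.1633)}; ZL={"large":.053,"medium":.046,"small":.038}
def place(s):
    xy=CUP[s]; z0=ZL[s]+ZG-.004
    env.move_l([*xy,z0+.012],velocity=.1); env.move_l([*xy,z0+.003],velocity=.04); env.hold(.3)
    F0=np.mean([status.state()["force"][2] for _ in range(1)]); z=z0+.003
    while z>z0-.0016:
        z-=.0005; env.move_l([*xy,z],velocity=.02); env.hold(.08); f=status.state()["force"][2]-F0
        print(round(z-z0,4),round(f,1),end=" | ")
        if f>3.5: break
    st("\nseated"); jaws.gripper_to(.03,20); st("open")
    env.move_l([*xy,z0+.04],velocity=.08); env.move_l([*xy,.16],velocity=.25); st("clear")
E
python3 - <<'E'
from h import *
place("large")
env.move_l([.45,0,.2],velocity=.3)
overlay("pics/p1.png","side",328,145,60,60,6,[(circ(CUP["large"],.032,.060),(0,255,0))],2)
E
```

```text
0.0025 -0.2 | 0.002 0.2 | 0.0015 -0.3 | 0.001 0.0 | 0.0005 -0.2 | 0.0 5.8 | 
seated t 11.8 tcp [ 0.572  -0.2351  0.063 ] F [-1.1  1.2  5.4] gap 0.0117 grip 39.3
open t 12.1 tcp [ 0.5717 -0.235   0.0623] F [-0.9  0.7  0.2] gap 0.0302 grip 0.0
clear t 13.1 tcp [ 0.572  -0.2351  0.1605] F [-0.8  0.2  0.1] gap 0.0302 grip 0.0
```

View pics/p1.png

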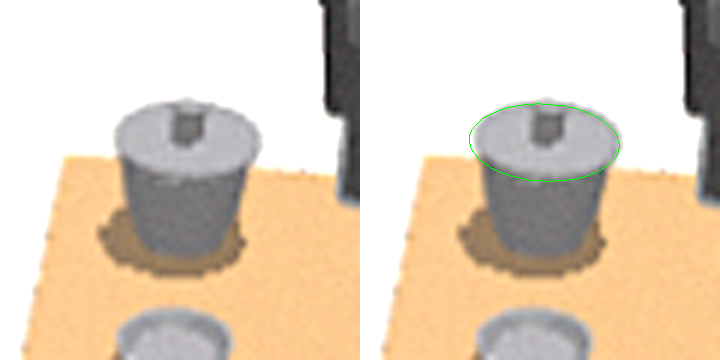

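The large lid lies flat on its cup at (358,168), and contact came at exactly the seated height. Next are medium and then small.

```bash
python3 - <<'E'
from h import *
pick([.4438,.1318]); env.move_l([*CUP["medium"],.15],velocity=.3)
env.move_l([*CUP["medium"],ZL["medium"]+ZG-.004+.012],velocity=.15); env.hold(.3)
s=st("hover"); p=s["ee_pos"]; z=p[2]-ZG+.004
overlay("pics/h2.png","side",368,145,60,60,6,[(circ(p,.026,z+.007),(0,255,0)),(circ((.4694,-.2581),.023,.05),(0,0,255))],2)
E
```

```text
j6 [(np.float64(1.780341242660361), [0, 1, 0, 0]), (np.float64(1.3612514109294316), [0, 0, 1, 0])]
down t 16.3 tcp [0.4438 0.1318 0.0134] F [-0.3  0.3  0.1] gap 0.0451 grip 0.0
grip t 16.9 tcp [0.444  0.1319 0.0139] F [-1.2 -0.7  5.9] gap 0.0122 grip 39.0
up t 18.0 tcp [0.4434 0.1317 0.1492] F [ 0.3 -0.2 -0.2] gap 0.0121 grip 39.0
hover t 20.4 tcp [ 0.4702 -0.2563  0.0681] F [-0.8  0.4  0.5] gap 0.0119 grip 39.0
```

View pics/h2.png

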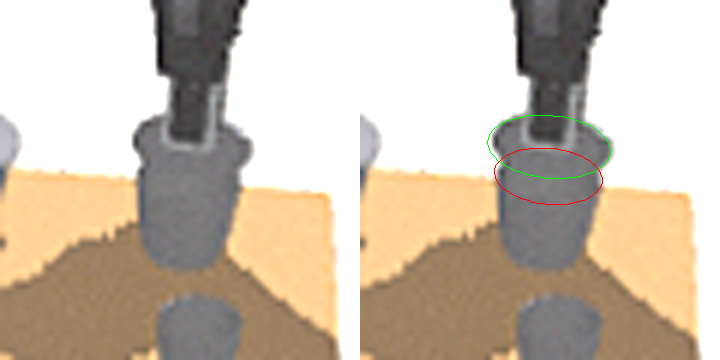

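The medium lid sits at (400,168), centred over its cup to within about 1 px. I'll place it, then fetch the small lid the same way.

```bash
python3 - <<'E'
from h import *
place("medium")
pick([.585,.2595]); env.move_l([*CUP["small"],.15],velocity=.3)
env.move_l([*CUP["small"],ZL["small"]+ZG-.004+.012],velocity=.15); env.hold(.3)
s=st("hover"); p=s["ee_pos"]; z=p[2]-ZG+.004
overlay("pics/h3.png","side",345,140,80,80,5,[(circ(p,.0205,z+.007),(0,255,0)),(circ((.445,-.1639),.0175,.042),(0,0,255))],2)
E
```

```text
0.0025 0.1 | 0.002 0.0 | 0.0015 0.5 | 0.001 -0.8 | 0.0005 3.6 | 
seated t 23.1 tcp [ 0.4701 -0.2563  0.0562] F [-0.3  0.1  3.1] gap 0.0117 grip 39.2
open t 23.4 tcp [ 0.4699 -0.2562  0.0559] F [ 0.5 -0.2 -0.7] gap 0.03 grip 0.0
clear t 24.4 tcp [ 0.47   -0.2562  0.1602] F [-0.6  0.8 -0.7] gap 0.0298 grip 0.0
j6 [(np.float64(1.9310855637022968), [0, 1, 0, 0]), (np.float64(1.2105070898874968), [0, 0, 1, 0])]
down t 27.8 tcp [0.585  0.2595 0.0134] F [-0.5  0.3  0.3] gap 0.0449 grip 0.0
grip t 28.4 tcp [0.5853 0.2596 0.014 ] F [-1.  -0.7  6.2] gap 0.0119 grip 39.1
up t 29.5 tcp [0.5846 0.2593 0.1488] F [-0.4 -0.3 -0.4] gap 0.0118 grip 39.0
hover t 32.1 tcp [ 0.4461 -0.1634  0.06  ] F [-0.6  0.5  0.5] gap 0.0113 grip 39.0
```

View pics/h3.png

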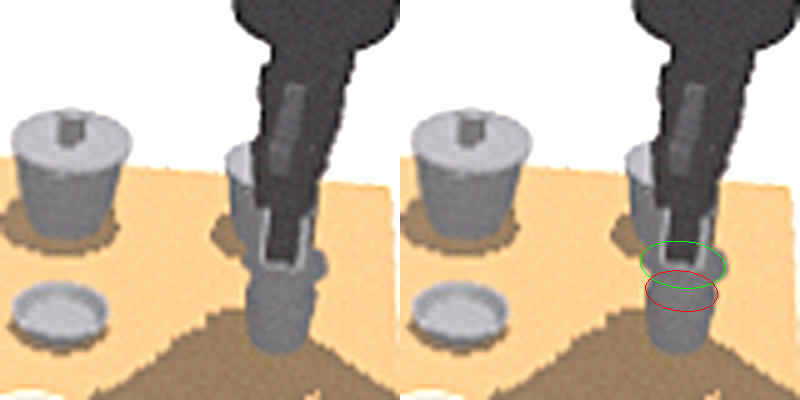

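The small lid is about 1 px (1.5 mm) toward -x of its cup, so I'll shift it 1 mm and place it.

```bash
python3 - <<'E'
from h import *
CUP["small"]=(.4468,-.1633); place("small")
env.move_l([.40,.1,.25],velocity=.3); env.hold(.3)
cv2.imwrite("pics/end.png",cv2.convertScaleAbs(np.hstack([cv2.resize(vision.get_image(n)[y:y+h,x:x+w,::-1],(390,500),interpolation=cv2.INTER_CUBIC) for n,x,y,w,h in(("side",325,150,110,141),("top",383,205,152,195))]),alpha=1.8))
for s in D:
    print(s,*[fit(n,vision.get_image(n),"lid",s,CUP[s],z0=ZL[s])[0].round(4) for n in("side",)],CUP[s])
E
```

```text
0.0025 -0.5 | 0.002 -0.4 | 0.0015 -0.1 | 0.001 -1.1 | 0.0005 3.0 | 0.0 8.4 | 
seated t 35.1 tcp [ 0.4471 -0.1635  0.048 ] F [-2.9  1.5  8.7] gap 0.0119 grip 39.8
open t 35.4 tcp [ 0.4467 -0.1632  0.0473] F [-0.9 -0.1 -0.6] gap 0.0301 grip 0.0
clear t 36.5 tcp [ 0.4467 -0.1633  0.16  ] F [ 0.9  1.3 -0.6] gap 0.0299 grip 0.0
large [ 0.5593 -0.1842] (0.5718, -0.235)
medium [ 0.4618 -0.239 ] (0.47, -0.2562)
small [ 0.4463 -0.1663] (0.4468, -0.1633)
```

View pics/end.png

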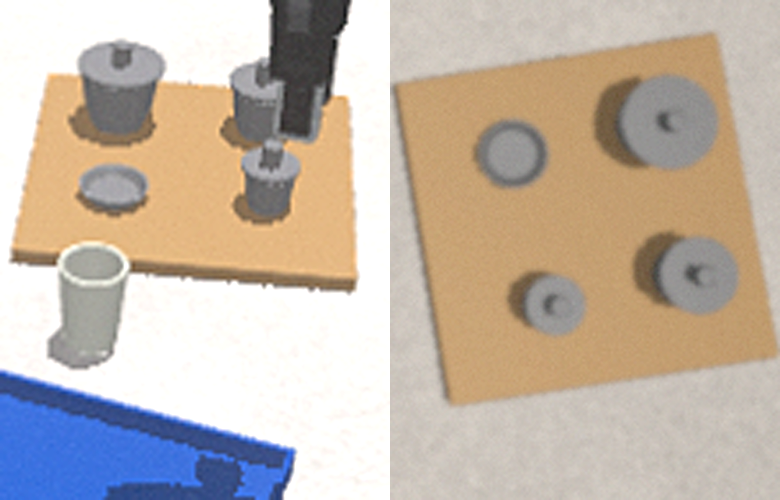

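In both views all three lids lie flat and centred on their upright crucibles. The dish and the beaker have not moved, and each lid made contact within 0.5 mm of its seated height. I'll hand in the job.

```bash
python3 -c "
from cell import env
print(env.sign_off())"
```

```text
the job is handed in; nothing more can be done
None
```

The job is handed in: the large, medium and small platinum lids are each set flat and home on their own crucibles after about 37 s of the 80 s, with only those three lids handled.

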